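# Hang the lopsided bread pan on the spring scale

### The job

Lift the loaded steel pan by its wooden grip and hang its hook in the V-notch of the spring scale's bar; the bar may be clamped off to either side, so if you cannot see the notch, rest the hook lightly on the bar and slide it along until it drops in. Lower it gently until the scale carries the whole weight while you still hold it, then let go slowly, so that the lopsided load neither jerks the scale nor swings the pan about. The bread stays in the pan, the bar is never pushed hard or pushed down to its stop, and the other things on the bench are left where they are.

Things in the scene. Friction and masses are not known exactly. Their poses are not given: they have to be found in the camera images.
- pan: Open steel scale pan on the bench, 130 (x) by 190 (y) mm, walls 35 high, 3 thick. Origin: centre of underside, z up. A 6 mm rod hanger rises from its -x wall: up at x = -70 to z = 140, slanting to x = -23, z = 166, then up to the hook. It is a C open to +x: the bar goes in under the lip as the pan moves along its +x. 0.19-0.25 kg empty, 0.42-0.62 kg loaded, weight off to one side (either).
- pan_hook (a point): Centre of the hook, a level stretch of the rod (3 mm radius) along the pan's x, from x = -18 to +18 mm, at (0, 0, 185) mm in the pan's frame. From its +x end a lip turns down at x = +23 mm; its lowest point is at z = 163. Axes as the pan.
- pan_grip (a point): Point to hold: middle of the upright wooden grip, which is 20 (x) by 16 (y) mm and reaches from z = 198 to 252 mm above the pan's underside; this point is at z = 228. Axes as the pan.
- stand: Spring scale on the bench: base plate 100 by 430 mm, 10 high (x = -20 to +80), two posts 298 mm high at x = 0, y = +-185. Origin: on the bench midway between the posts; y from post to post, x away from the robot. A level steel bar along y (490 long, 14 wide, 22 high) runs through two sliding blocks (34 long) at the posts; unloaded its flat top is 250 mm above the bench.
- cradle_mid (a point): Midpoint between the sliding blocks, on the bar's centre line at its top; sinks with the bar; axes as the stand. The bar's one V-notch (12 mm wide, 9 deep, across the top) is up to 45 mm to either side of here along y; not measured: look or feel. It does not shift under 25 N. Hook on the flat top: pan_hook 3 mm above this point; in the notch: about 3.5 mm below.
- cradle (a joint): How far the bar has sunk on its springs, m: 0 unloaded, stop at 0.055. It yields about 1 mm per 0.2 N of downward load (200 N/m), so the loaded pan sinks it 20 to 31 mm.
- loaf: Dark oblong loaf lying in the pan, 104 by 54 by 53 mm, 0.19 to 0.31 kg, on the left or right side of the pan. Origin: centre of its underside.
- roll: Small round golden roll lying in the pan on the other side, 58 mm across, 36 mm high, 0.05 kg. Origin: centre of its underside.
- jar: Bystander: lidded jar, 80 mm across, 120 mm high. Origin: centre of underside.
- tin: Bystander: plain metal tin, 72 mm across, 100 mm high. Origin: centre of underside.
- bowl: Bystander: white bowl, 150 mm across, 60 mm high. Origin: centre of underside.
- brush: Bystander: pastry brush lying flat. Origin: its middle.
- bun: Bystander: large bun lying on the bench, 84 mm across, 50 mm high. Origin: centre of underside.
- pin: Bystander: wooden rolling pin, 340 mm long, 52 mm thick, lying on the bench.
There are look-alikes about, which are no part of the job. What is shaped like the roll but pink or white is not meant.

How it is judged:
By the outcome, as a careful person would: the job done as asked, in the order asked, and still so for the second after the job is handed in, with the robot touching nothing.
It also fails if it takes over 61 s, if anything falls off the work surface, if the arm or the gripper's body presses on something with over 40 N, if the wrist force passes 120 N, or if a joint passes its speed limit or range.

### The arm

A 7-joint arm with a two-finger parallel gripper is mounted at the origin on the work surface. World frame = base frame: x ahead of the robot, y to its left, z up, the work surface at z = 0. Lengths are in m, angles in rad, forces in N, time in s.
With the tool pointing down it reaches from about 0.4 to 0.85 m from the base axis. Payload 6.9 kg.
Tool frame: the origin (TCP) lies midway between the tips of the shut fingers; the grasp point (between the pads) lies behind it (ctrl.pinch_z is the z of the grasp point in the tool frame, in m); z points along the fingers, y is the direction in which the jaws open and shut (so a half turn about z gives the same grasp; the last joint's range is limited). The gripper opens to 85 mm and grips with 20 to 120 N. Pads are 22 mm wide; open, the fingers measure 114 mm over their backs; the gripper's body (76 mm by 85 mm) begins 54 mm behind the grasp point. The pads swing forward as they close: fully open they stand 13 mm farther back than shut.
Start: joints at [-1.127, 0.507, -0.238, 1.5, 0.126, 1.149, -0.155], TCP at [0.207, 0.59, 0.231] pointing down, gripper open.
Joint ranges: [-3.08, 3.08], [-0.24, 2.05], [-1.43, 1.35], [0, 2.5], [-1.52, 4.66], [0.17, 1.96], [-2.89, 2.89]. Speed limits (rad/s): [2.39, 2.39, 3.14, 3.14, 3.14, 3.14, 3.14].

### API

Orientations are given as a unit quaternion [w, x, y, z].
In Python, from station import ctrl, get_state, vision, ticket, models gives the robot as it stands. Calls block until the motion is done:
- ctrl.movep(position, orientation): joint-space move of the TCP to a pose.
- ctrl.movel(position, frame=None, max_speed=0.15): straight line of the TCP; frame=None keeps the orientation; max_speed is the mean speed in m/s.
- ctrl.set_joints(angles): joint-space move.
- ctrl.ungrasp() and ctrl.close_gripper(force=None): open the fingers fully, or close them until they stop; force is the grip in N (None keeps the last).
- ctrl.pause(seconds).
- ctrl.ik(position, orientation): joint angles nearest the present ones, or None.
- get_state(): the state.
- vision.grab_frame(name): name is "scene" or "side" or "wrist"; returns (picture, depth): 384x512x3 uint8, blue, green, red; 384x512 float32, m along the optical axis (not along the pixel's ray), 0 where there is no reading.
- vision.camera_info(name): a dict with "mtx" (3x3 intrinsics, pixels), "dist_coeffs" ([k1, k2, p1, p2, k3] as OpenCV has them; the pictures are not rectified), "R" (3x3) and "t" (3): a world point X has camera coordinates R X + t; the wrist camera has in their place "hand_eye" (4x4, takes a point from camera to tool coordinates, whose origin is the TCP and whose axes are the flange's). Camera axes: x right, y down, z forward; pixel columns grow to the right and rows downward; lengths in m; the calibration is good to about 2 mm. A picture is of the moment at which its call begins: read the wrist's pose just before it. camera_info takes no time and is no camera call.
A pose or a line that the arm cannot do raises ctrl.Unreachable and nothing moves.
- ticket.close_job(): hands the job in, once; it reports no verdict.
Trained networks look in the newest picture that a camera, given by its name, has taken for a name from the list of things; names that differ only in an ending like _2 or _b are one class to them, and where a whole thing is asked for, a point or a joint stands for the part that bears it (a point fixed in the world has none). Each returns a list of dicts, best first, with "p" (0 to 1); they miss things now and then, are a little off and sometimes report something else, mostly with a low value. They report only what shows in the picture. A call takes as long as a camera call. They do not tell look-alikes from the thing itself.
- models.recognise(camera, target): "point" ([column, row] in pixels, amid what is visible of it).
- models.masks_of(camera, target): "mask" (384x512 bool, what is visible of it) and "point" ([column, row] in pixels, amid what is visible of it).
The state is a dict: "time": time; "qpos": joint angles; "qd": joint speeds; "tau": joint torques, N m; "tcp_pos": TCP position; "eef_rot": TCP orientation; "contact_force": force on the tool from outside, world axes, zero at the start; "wrist_torque": the same for the moment, N m; "width": finger opening in m.
Only numpy, scipy, OpenCV 4.12 (cv2) and the standard library are available. Lean on these libraries where they do the work, as an engineer would, in place of code of your own. Each camera call takes 0.05 s, during which the arm holds its last target. There are 200 camera calls.

## Working session

There is one attempt and no reset: what is moved stays moved. The work goes in short steps, each a Python script; the robot and the scene stay as the last script left them, time stands still between calls to the robot, and variables do not carry over. Pictures are saved under pics/ and viewed, about 8 in all and at most 12, crops included, and the job is handed in when it is done.

```bash
mkdir -p pics; ls; cat > h.py <<'E'
import numpy as np, cv2
from station import ctrl, get_state, vision, ticket, models
from scipy.spatial.transform import Rotation as Ro
def R_of(q): return Ro.from_quat([q[1],q[2],q[3],q[0]]).as_matrix()
def pose(cam, st=None):
    i=vision.camera_info(cam)
    if 'R' in i: return i,np.array(i['R']),np.array(i['t'])
    T=np.eye(4); T[:3,:3]=R_of(st['eef_rot']); T[:3,3]=st['tcp_pos']
    M=np.linalg.inv(T@np.array(i['hand_eye'])); return i,M[:3,:3],M[:3,3]
def pts(cam,uv,z,st=None):
    i,R,t=pose(cam,st)
    n=cv2.undistortPoints(np.array(uv,float).reshape(-1,1,2),np.array(i['mtx']),np.array(i['dist_coeffs'])).reshape(-1,2)
    z=np.array(z).reshape(-1,1)
    return (np.c_[n,np.ones(len(n))]*z-t)@R
def proj(cam,X,st=None):
    i,R,t=pose(cam,st)
    return cv2.projectPoints(np.array(X,float).reshape(-1,3),cv2.Rodrigues(R)[0],t,np.array(i['mtx']),np.array(i['dist_coeffs']))[0].reshape(-1,2)
def cloud(cam,depth,mask,st=None):
    v,u=np.nonzero(mask&(depth>0)); return pts(cam,np.c_[u,v],depth[v,u],st)
E
cat > a.py <<'E'
from h import *
s=get_state(); print(s['time'],s['tcp_pos'],s['eef_rot'],s['contact_force'],ctrl.pinch_z)
for c in ['scene','side','wrist']:
    im,d=vision.grab_frame(c); cv2.imwrite(f'pics/{c}0.png',im); np.save(f'{c}0.npy',d)
    for n in ['pan','pan_grip','stand','loaf','roll','cradle_mid','pan_hook']:
        for r in models.masks_of(c,n)[:2]:
            P=cloud(c,d,r['mask'],s)
            print(c,n,round(r['p'],2),np.round(r['point']),r['mask'].sum(),np.round(np.median(P,0),3) if len(P) else '',np.round(np.percentile(P,[2,98],axis=0),3).tolist() if len(P) else '')
print(get_state()['time'])
E
python3 a.py; python3 -c "
import cv2,numpy as np
cv2.imwrite('pics/both0.png',cv2.resize(np.hstack([cv2.imread('pics/scene0.png'),cv2.imread('pics/side0.png')]),None,fx=.78,fy=.78))"
```

```text
pics
0.0 [0.20701664 0.58918571 0.23039475] [-1.45840955e-04  1.68056986e-01  9.85776864e-01 -8.95683682e-04] [-0.88329737 -0.05980126  0.79668666] -0.0187
scene pan 0.66 [263. 194.] 1566 [0.43  0.115 0.009] [[0.357, 0.011, -0.003], [0.497, 0.205, 0.243]]
scene pan_grip 0.91 [266. 196.] 1544 [0.43  0.114 0.009] [[0.356, 0.011, -0.003], [0.497, 0.205, 0.236]]
scene stand 0.88 [298. 247.] 5863 [0.652 0.013 0.012] [[0.616, -0.177, 0.003], [0.72, 0.243, 0.294]]
scene loaf 0.87 [260. 203.] 313 [0.438 0.058 0.047] [[0.39, 0.041, 0.027], [0.476, 0.08, 0.056]]
scene roll 0.7 [221. 221.] 222 [ 0.397 -0.057  0.026] [[0.354, -0.078, -0.002], [0.417, -0.029, 0.038]]
scene roll 0.59 [270. 162.] 67 [0.32  0.243 0.023] [[0.282, 0.22, 0.001], [0.333, 0.274, 0.035]]
scene cradle_mid 0.58 [299. 210.] 1395 [0.639 0.006 0.248] [[0.603, -0.192, 0.17], [0.663, 0.28, 0.261]]
scene pan_hook 0.67 [265. 197.] 1593 [0.428 0.112 0.009] [[0.356, 0.011, -0.003], [0.497, 0.205, 0.243]]
side pan 0.61 [263. 246.] 1619 [0.424 0.116 0.006] [[0.354, 0.015, -0.001], [0.491, 0.209, 0.246]]
side pan 0.54 [196. 186.] 881 [
[... 173 characters left out ...]
de stand 0.83 [204. 201.] 4260 [0.639 0.037 0.019] [[0.61, -0.164, 0.004], [0.713, 0.261, 0.296]]
side loaf 0.57 [265. 234.] 422 [0.425 0.079 0.046] [[0.379, 0.02, 0.003], [0.474, 0.094, 0.057]]
side roll 0.71 [215. 278.] 262 [0.53  0.277 0.028] [[0.507, 0.25, -0.001], [0.556, 0.296, 0.038]]
side roll 0.57 [260. 256.] 209 [0.41  0.162 0.032] [[0.387, 0.135, 0.016], [0.436, 0.179, 0.04]]
side cradle_mid 0.82 [195. 183.] 1116 [0.629 0.096 0.249] [[0.607, -0.16, 0.002], [0.714, 0.293, 0.262]]
side pan_hook 0.73 [261. 245.] 1633 [0.424 0.116 0.006] [[0.354, 0.013, -0.001], [0.491, 0.209, 0.247]]
wrist roll 0.52 [ 27. 306.] 263 [0.287 0.27  0.013] [[0.173, 0.253, -0.0], [0.299, 0.532, 0.291]]
1.2
```

View pics/scene0.png

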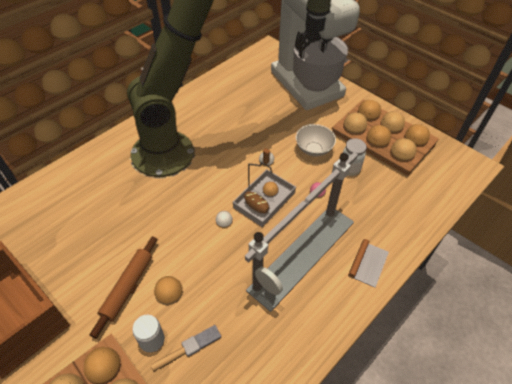

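View pics/side0.png

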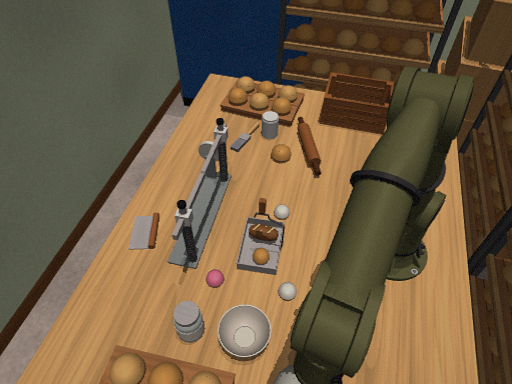

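The scene picture shows one pan only: loaf at (257,203), roll at (270,188), grip at (266,155). The look-alikes are white balls at (224,220) and beside the bowl, a pink ball at (317,188), and the buns on trays. The side view shows the pan at (262,245), the grip at (262,205), and the bar from (185,225) to (220,140). Next I'll fit the pan and bar poses from both clouds.

```bash
cat > b.py <<'E'
from h import *
for c in ['scene','side']:
    d=np.load(c+'0.npy'); P=cloud(c,d,np.ones(d.shape,bool))
    near=lambda x0,x1,y0,y1,z0,z1:P[(P[:,0]>x0)&(P[:,0]<x1)&(P[:,1]>y0)&(P[:,1]<y1)&(P[:,2]>z0)&(P[:,2]<z1)]
    B=near(.55,.72,-.3,.36,.242,.256); print(c,'bar',len(B))
    vx,vy,x0,y0=cv2.fitLine(B[:,:2].astype(np.float32),cv2.DIST_HUBER,0,.005,.005).ravel()
    t=(B[:,:2]-[x0,y0])@[vx,vy]; print(' dir',np.degrees(np.arctan2(vy,vx)),'pt',x0,y0,'ext',np.percentile(t,[0.5,99.5]),'z',np.median(B[:,2]))
    T=near(.55,.75,-.3,.36,.28,.31); 
    for sg in (1,-1):
        Q=T[((T[:,:2]-[x0,y0])@[vx,vy]*sg)>0]; print(' post',len(Q),Q.mean(0) if len(Q) else '')
    F=near(.33,.53,-.01,.23,.012,.04)
    r=cv2.minAreaRect(F[:,:2].astype(np.float32)); print(' pan',r)
    G=near(.3,.5,.0,.25,.2,.26); print(' grip',len(G),G.mean(0),G.min(0),G.max(0))
    H=near(.3,.5,.0,.25,.1,.195); print(' hanger',len(H),np.round(H[:12],3).tolist())
E
python3 b.py; python3 -c "
import cv2,numpy as np
a=cv2.imread('pics/scene0.png')[140:230,215:315];b=cv2.imread('pics/side0.png')[190:280,215:315]
c=cv2.imread('pics/side0.png')[110:280,160:240]
cv2.imwrite('pics/crop0.png',np.hstack([cv2.resize(x,(400 if i<2 else 0 or 200,400),interpolation=2) for i,x in enumerate([a,b])]))"
```

```text
scene bar 811
 dir -87.84926 pt 0.6376591 0.024819188 ext [-0.26646764  0.22103614] z 0.24870614482924663
 post 94 [ 0.64336784 -0.15276978  0.29579613]
 post 71 [0.63036723 0.21518649 0.29462384]
 pan ((0.42256489396095276, 0.10924001038074493), (0.14180736243724823, 0.19784051179885864), 5.259548187255859)
 grip 101 [0.42949095 0.10512628 0.23060057] [0.41885914 0.09865141 0.20079112] [0.43761586 0.11905816 0.25369905]
 hanger 71 [[0.408, 0.106, 0.185], [0.409, 0.109, 0.185], [0.354, 0.106, 0.138], [0.403, 0.107, 0.176], [0.41, 0.104, 0.184], [0.413, 0.106, 0.185], [0.416, 0.106, 0.188], [0.417, 0.11, 0.185], [0.357, 0.099, 0.142], [0.359, 0.101, 0.142], [0.364, 0.1, 0.146], [0.365, 0.104, 0.144]]
side bar 620
 dir -87.90152 pt 0.6301721 0.08418367 ext [-0.21111943  0.27507745] z 0.24967066034384994
 post 48 [ 0.63948117 -0.14667808  0.29540919]
 post 78 [0.62630943 0.22215041 0.29618501]
 pan ((0.42135298252105713, 0.11038558185100555), (0.135859876871109, 0.19469709694385529), 5.180140495300293)
 grip 104 [0.42378882 0.11540081 0.23311377] [0.41454439 0.10195546 0.20042665] [0.43438533 0.12174203 0.25426155]
 hanger 86 [[0.443, 0.114, 0.188], [0.44, 0.113, 0.187], [0.436, 0.115, 0.191], [0.434, 0.11, 0.185], [0.431, 0.112, 0.19], [0.428, 0.11, 0.187], [0.425, 0.111, 0.19], [0.422, 0.111, 0.191], [0.446, 0.112, 0.179], [0.443, 0.115, 0.184], [0.44, 0.112, 0.181], [0.436, 0.116, 0.187]]
```

View pics/crop0.png

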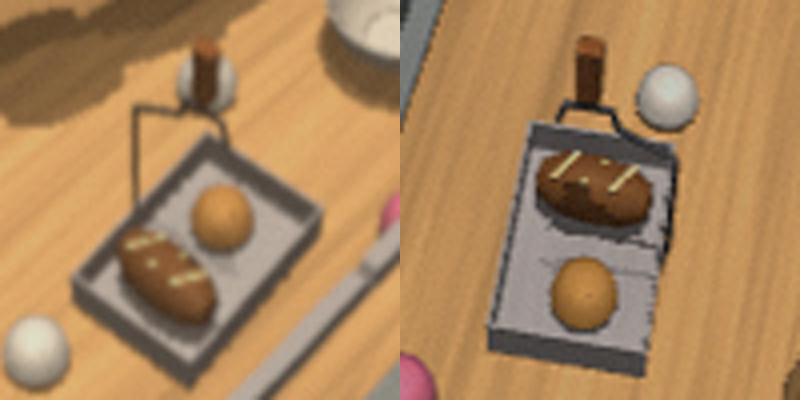

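Both views agree. The pan is at about (0.422, 0.110) with yaw 5.2°, and the grip is on its axis. The bar has yaw 2.1° and passes through (0.636, 0.035). The crop confirms the pan with the dark loaf (-y side), the golden roll (+y side), and the grip. A possible notch shows on the bar at scene (307,201). I'll look from above with the wrist camera.

```bash
cat >> h.py <<'E'
def q_of(M):
    x=Ro.from_matrix(M).as_quat(); return [x[3],x[0],x[1],x[2]]
def tool(yaw,roll=0):  # yaw, roll in deg; roll about the pan's x axis
    return q_of((Ro.from_euler('z',yaw,degrees=True)*Ro.from_euler('x',roll,degrees=True)*Ro.from_euler('y',180,degrees=True)).as_matrix())
def st(tag=''):
    s=get_state(); print(tag,'t%.2f'%s['time'],np.round(s['tcp_pos'],4),'F',np.round(s['contact_force'],2),'M',np.round(s['wrist_torque'],3),'w%.4f'%s['width']); return s
E
cat > c.py <<'E'
from h import *
p=np.array(get_state()['tcp_pos']); print(pts('scene',[[307,201]],[np.load('scene0.npy')[201,307]]))
ctrl.movel([p[0]+.08,p[1]-.1,.42],max_speed=.3)
ctrl.movep([.55,.03,.44],tool(2.1)); ctrl.pause(.2)
s=st(); im,d=vision.grab_frame('wrist'); cv2.imwrite('pics/w1.png',im); np.save('w1.npy',d)
import json; json.dump({k:np.array(v).tolist() for k,v in s.items()},open('w1.json','w'))
P=cloud('wrist',d,np.ones(d.shape,bool),s)
G=P[(abs(P[:,0]-.425)<.04)&(abs(P[:,1]-.11)<.04)&(P[:,2]>.2)&(P[:,2]<.26)]; print('grip',len(G),G.mean(0) if len(G) else '',G.min(0) if len(G) else '',G.max(0) if len(G) else '')
B=P[(abs(P[:,0]-.636)<.03)&(abs(P[:,1]-.03)<.15)&(P[:,2]>.225)&(P[:,2]<.27)]
for y in np.arange(-.1,.15,.006):
    b=B[(abs(B[:,1]-y)<.003)]
    if len(b): print(round(y,3),len(b),np.round(np.median(b[:,0]),4),np.round(np.percentile(b[:,2],[5,50,95]),4))
E
python3 c.py
```

```text
[[0.63674825 0.05178001 0.24511813]]
 t4.22 [0.55   0.0309 0.4399] F [-0.64  0.69 -0.97] M [ 0.035  0.036 -0.002] w0.0853
grip 717 [0.42708516 0.10653001 0.24140337] [0.41543213 0.10043623 0.200641  ] [0.43612816 0.11704439 0.25454014]
-0.1 86 0.633 [0.2321 0.2493 0.251 ]
-0.094 73 0.6327 [0.231  0.2474 0.2508]
-0.088 77 0.6324 [0.2303 0.2468 0.2505]
-0.082 68 0.6323 [0.23   0.2465 0.2509]
-0.076 97 0.6327 [0.2308 0.2493 0.2507]
-0.07 111 0.6344 [0.2326 0.2495 0.2511]
-0.064 111 0.6338 [0.2314 0.2495 0.2509]
-0.058 115 0.6336 [0.2322 0.2494 0.251 ]
-0.052 108 0.6341 [0.2324 0.2494 0.2506]
-0.046 111 0.6324 [0.2313 0.2494 0.2509]
-0.04 115 0.6336 [0.2315 0.2495 0.2509]
-0.034 102 0.6323 [0.2317 0.2494 0.251 ]
-0.028 116 0.6333 [0.2312 0.2496 0.251 ]
-0.022 108 0.6316 [0.2323 0.2495 0.251 ]
-0.016 111 0.633 [0.2322 0.2495 0.251 ]
-0.01 114 0.6324 [0.2328 0.2494 0.2508]
-0.004 106 0.6313 [0.2306 0.2494 0.2508]
0.002 116 0.6321 [0.2321 0.2494 0.251 ]
0.008 105 0.6308 [0.2311 0.2493 0.2509]
0.014 114 0.6318 [0.2323 0.2495 0.2509]
0.02 110 0.6307 [0.2311 0.2493 0.2509]
0.026 108 0.6312 [0.2311 0.2496 0.2509]
0.032 116 0.631 [0.2325 0.2494 0.2508]
0.038 103 0.6303 [0.2321 0.2492 0.2509]
0.044 108 0.6308 [0.2307 0.2455 0.2506]
0.05 93 0.6317 [0.2303 0.2424 0.2469]
0.056 113 0.6305 [0.2309 0.2489 0.2511]
0.062 112 0.6294 [0.2316 0.2493 0.251 ]
0.068 107 0.6288 [0.2301 0.2494 0.2509]
0.074 112 0.6294 [0.2313 0.2494 0.2509]
0.08 109 0.6285 [0.2313 0.2492 0.2508]
0.086 110 0.629 [0.2301 0.2494 0.2508]
0.092 112 0.6285 [0.2314 0.2493 0.2509]
0.098 111 0.628 [0.2314 0.2493 0.2509]
0.104 111 0.6279 [0.2298 0.2492 0.2508]
0.11 112 0.6278 [0.2312 0.2496 0.251 ]
0.116 111 0.6277 [0.231  0.2494 0.251 ]
0.122 109 0.627 [0.2304 0.2493 0.2509]
0.128 111 0.6276 [0.231  0.2495 0.251 ]
0.134 113 0.6268 [0.2316 0.2492 0.2508]
0.14 108 0.6263 [0.2309 0.2492 0.2506]
0.146 80 0.6244 [0.2295 0.2482 0.2506]
```

View pics/w1.png

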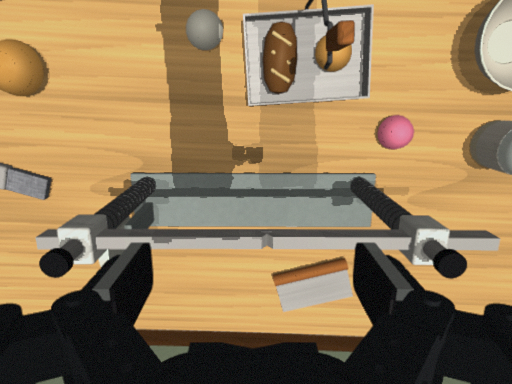

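The wrist view shows the notch in the bar at (268,240), y≈0.049, which agrees with the scene view. The grip is at (341,33). I'll compute the fine positions and then grasp.

```bash
cat > d.py <<'E'
from h import *
import json
s=json.load(open('w1.json')); d=np.load('w1.npy')
P=cloud('wrist',d,np.ones(d.shape,bool),s)
T=P[(abs(P[:,0]-.636)<.03)&(abs(P[:,1]-.03)<.1)&(P[:,2]>.2475)&(P[:,2]<.256)]
for y in (-.04,0,.03,.07,.1):
    b=T[abs(T[:,1]-y)<.006]; print(y,np.percentile(b[:,0],[2,98]),(np.percentile(b[:,0],[2,98])).mean())
N=P[(abs(P[:,0]-.632)<.012)&(abs(P[:,1]-.05)<.02)&(P[:,2]<.247)&(P[:,2]>.2395)]
N=N[N[:,0]>.628]; print('notch',len(N),np.median(N,0),N.min(0),N.max(0))
G=P[(abs(P[:,0]-.425)<.04)&(abs(P[:,1]-.11)<.04)&(P[:,2]>.247)&(P[:,2]<.26)]
print('griptop',len(G),np.percentile(G,[2,98],axis=0),cv2.minAreaRect(G[:,:2].astype(np.float32)))
F=P[(P[:,0]>.33)&(P[:,0]<.53)&(P[:,1]>-.01)&(P[:,1]<.23)&(P[:,2]>.028)&(P[:,2]<.038)]
print('pan',cv2.minAreaRect(F[:,:2].astype(np.float32)))
E
python3 d.py
```

```text
-0.04 [0.62999392 0.64431475] 0.6371543338155947
0 [0.62918965 0.64292991] 0.6360597771337451
0.03 [0.62779545 0.6419541 ] 0.6348747763948037
0.07 [0.62658007 0.64039821] 0.6334891403850936
0.1 [0.62552276 0.63947963] 0.6325011940690599
notch 103 [0.63340505 0.04810847 0.24377562] [0.62800576 0.03020679 0.23996507] [0.64215852 0.05647333 0.24693328]
griptop 441 [[0.41586562 0.1012083  0.24778851]
 [0.4353301  0.11630126 0.25330862]] ((0.425626665353775, 0.1092996820807457), (0.020449697971343994, 0.016299184411764145), 6.419247150421143)
pan ((0.4231927692890167, 0.10927232354879379), (0.13541409373283386, 0.19101674854755402), 5.298898220062256)
```

```bash
cat > e.py <<'E'
from h import *
ctrl.movep([.4252,.1092,.33],tool(5.3))
ctrl.movel([.4252,.1092,.2093],max_speed=.12); ctrl.pause(.3)
st('before'); ctrl.close_gripper(80); ctrl.pause(.3); st('closed')
ctrl.movel([.4252,.1092,.2293],max_speed=.04); ctrl.pause(.2); st('up20')
ctrl.movel([.4252,.1092,.335],max_speed=.1); ctrl.pause(.5)
for i in range(4): s=st('up'); ctrl.pause(.03)
for c in ['side','scene']:
    im,d=vision.grab_frame(c); cv2.imwrite(f'pics/{c}2.png',im); np.save(f'{c}2.npy',d)
a=cv2.imread('pics/side2.png')[110:270,180:340]; b=cv2.imread('pics/scene2.png')[90:250,190:350]
cv2.imwrite('pics/lift.png',cv2.resize(np.hstack([a,b]),(800,400),interpolation=2))
E
python3 e.py
```

```text
before t6.50 [0.4253 0.1093 0.2096] F [-0.01  0.85  0.34] M [ 0.047 -0.008  0.006] w0.0856
closed t7.44 [0.4253 0.1095 0.2094] F [ 0.49  2.33 -0.47] M [ 0.543 -0.022  0.011] w0.0149
up20 t8.29 [0.425  0.1092 0.2291] F [-0.15 -0.48 -4.27] M [ 0.055  0.007 -0.03 ] w0.0152
up t10.00 [0.4252 0.1092 0.335 ] F [ 0.28 -0.09 -5.16] M [ 0.062 -0.025 -0.036] w0.0152
up t10.03 [0.4252 0.1092 0.335 ] F [-0.53 -0.79 -5.41] M [0.047 0.027 0.006] w0.0152
up t10.07 [0.4252 0.1092 0.335 ] F [-0.07 -0.63 -6.09] M [ 0.103 -0.059 -0.008] w0.0151
up t10.10 [0.4252 0.1092 0.335 ] F [ 0.16  0.28 -6.31] M [ 0.094 -0.024 -0.034] w0.0151
```

View pics/lift.png

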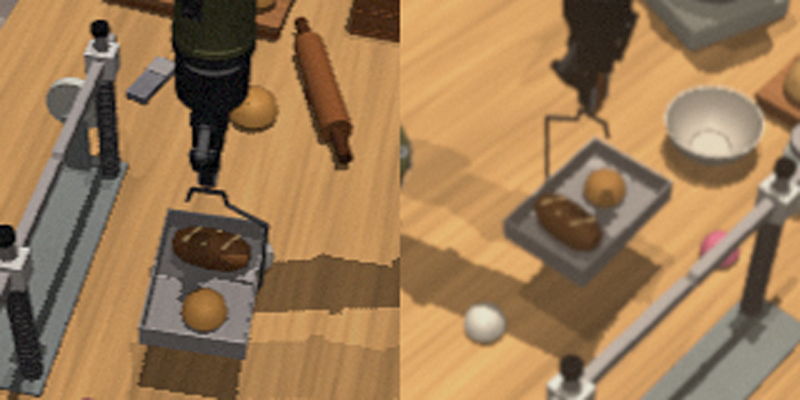

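The pan is lifted with bread in it. I'll average the force and moment readings and check the pan's tilt and pose in the grip.

```bash
cat >> h.py <<'E'
def avg(n=30,dt=.02,tag='avg'):
    L=[]
    for i in range(n):
        s=get_state(); L.append(np.r_[s['contact_force'],s['wrist_torque']]); ctrl.pause(dt)
    L=np.array(L); m=L.mean(0); print(tag,'t%.2f'%s['time'],'F',np.round(m[:3],3),'M',np.round(m[3:],4),'sd',np.round(L.std(0)/n**.5,3)); return m
E
cat > f.py <<'E'
from h import *
m=avg()
x,y=.4252,.1092; dz=.335-.2093
for c in ['scene','side']:
    d=np.load(c+'2.npy'); P=cloud(c,d,np.ones(d.shape,bool))
    Q=P[(abs(P[:,0]-x)<.1)&(abs(P[:,1]-y)<.12)&(P[:,2]>dz-.02)&(P[:,2]<dz+.08)]
    A=Ro.from_euler('z',-5.3,degrees=True).apply(Q-[x,y,dz]);
    F=A[(abs(A[:,0])<.058)&(abs(A[:,1])<.088)&(A[:,2]<.016)]
    for k in range(4):
        a,*_=np.linalg.lstsq(np.c_[F[:,:2],np.ones(len(F))],F[:,2],rcond=None)
        r=F[:,2]-np.c_[F[:,:2],np.ones(len(F))]@a; F=F[abs(r)<.004]
    print(c,len(F),'slope x,y deg',np.degrees(a[:2]),'z0',a[2])
    W=Q[Q[:,2]-dz<.045]; r=cv2.minAreaRect(W[:,:2].astype(np.float32)); print(r)
    H=P[(abs(P[:,0]-x)<.035)&(abs(P[:,1]-y)<.03)&(P[:,2]>dz+.175)&(P[:,2]<dz+.194)]; print('hook',len(H),H.mean(0),H.min(0),H.max(0))
E
python3 f.py
```

```text
avg t10.72 F [ 0.019  0.141 -5.481] M [0.088  0.0025 0.0032] sd [0.063 0.1   0.098 0.005 0.005 0.005]
scene 541 slope x,y deg [ 0.02264128 -0.09291408] z0 0.002041395607565209
((0.4240422248840332, 0.10888604074716568), (0.13977164030075073, 0.19781644642353058), 5.497142791748047)
hook 31 [0.42738919 0.10742704 0.31019072] [0.40637283 0.1023813  0.30286856] [0.44942769 0.11170557 0.31663602]
side 772 slope x,y deg [0.03949088 0.20189742] z0 0.003264057477411518
((0.42124488949775696, 0.10898355394601822), (0.13791245222091675, 0.19666196405887604), 5.560155868530273)
hook 43 [0.4247099  0.11152511 0.31123861] [0.40198534 0.10680356 0.3018919 ] [0.44781252 0.115646   0.31963833]
```

The pan is level in the grip with 5.5 N of load, and its centre of mass is about 16 mm to the loaf side. It will therefore hang about 6° rolled. I'll pre-tilt it about the hook in the air until the moment about the hook vanishes, and carry it over the notch.

View pics/over.png

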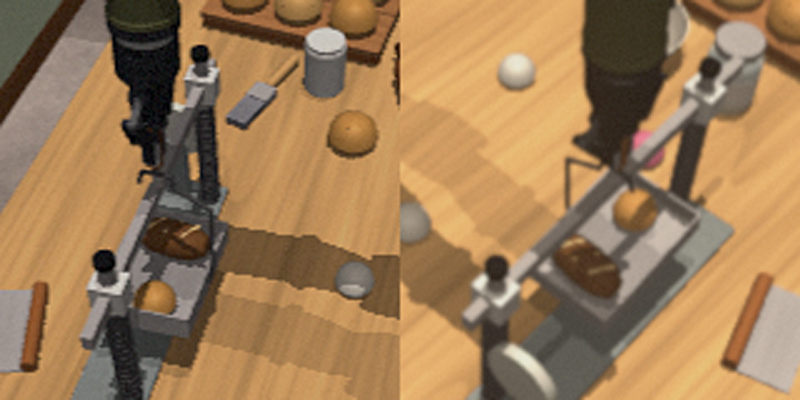

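The roll direction is right: the loaf side is now lower. The moment sensor's reference changes with tilt, so I'll keep the level-pose result (6°), which also fits the bread positions. The hook is open above the bar at the notch, so I'll lower in small steps and watch the force.

```bash
cat > i.py <<'E'
from h import *
for z in [.256,.253,.250,.247,.244,.240,.236,.231,.226]:
    ctrl.movel(tcp_for([.6342,.049,z],6),tool(2.1,6),max_speed=.02); ctrl.pause(.1)
    m=avg(8,.02,'z%.3f'%z)
    if abs(m[1])>2.5 or abs(m[0])>2.5: print('stop'); break
E
python3 i.py
```

```text
z0.256 t17.91 F [-0.041 -0.121 -5.588] M [-0.2367 -0.0111 -0.005 ] sd [0.254 0.149 0.16  0.006 0.012 0.009]
z0.253 t18.44 F [-0.115  0.092 -5.239] M [-0.2417 -0.0116  0.0128] sd [0.187 0.177 0.236 0.007 0.019 0.012]
z0.250 t18.98 F [-0.138  0.035 -5.583] M [-0.2495 -0.023   0.0139] sd [0.292 0.263 0.098 0.006 0.011 0.009]
z0.247 t19.51 F [ 0.23   0.063 -5.524] M [-0.2644 -0.0117 -0.0054] sd [0.17  0.138 0.174 0.01  0.007 0.008]
z0.244 t20.04 F [-0.136  0.766 -4.73 ] M [-0.0428  0.0079  0.0135] sd [0.063 0.169 0.171 0.014 0.011 0.003]
z0.240 t20.62 F [ 0.339  1.369 -3.711] M [ 0.1126 -0.0189 -0.0126] sd [0.189 0.144 0.186 0.009 0.009 0.007]
z0.236 t21.21 F [-0.012  1.972 -2.901] M [ 0.2418 -0.0231 -0.0007] sd [0.142 0.204 0.133 0.007 0.012 0.01 ]
z0.231 t21.84 F [-0.16   2.188 -2.16 ] M [ 0.3627 -0.02   -0.0117] sd [0.143 0.139 0.184 0.008 0.01  0.007]
z0.226 t22.48 F [ 0.108  2.213 -1.349] M [ 0.4536 -0.0332  0.0046] sd [0.201 0.279 0.16  0.014 0.013 0.011]
```

The hook is in the notch: load transfer began at hook z≈0.246. It rests on one flank, with 2.2 N sideways toward +y, so I'll ease it toward +y.

```bash
cat > j.py <<'E'
from h import *
y=.049
for k in range(8):
    y+=.0005
    ctrl.movel(tcp_for([.6342,y,.226],6),tool(2.1,6),max_speed=.01); ctrl.pause(.1)
    m=avg(10,.02,'y%.4f'%y)
    if m[1]<.25: break
print(y)
E
python3 j.py
```

```text
y0.0495 t22.99 F [ 0.032  1.    -1.108] M [ 0.1553 -0.0715 -0.0008] sd [0.169 0.155 0.149 0.01  0.01  0.008]
y0.0500 t23.51 F [-0.008 -1.257 -1.096] M [-0.4786 -0.0744  0.0037] sd [0.175 0.164 0.129 0.016 0.009 0.01 ]
0.05
```

```bash
cat > k.py <<'E'
from h import *
y=.0497
for z in [.226,.223,.2205,.2195]:
    ctrl.movel(tcp_for([.6342,y,z],6),tool(2.1,6),max_speed=.01); ctrl.pause(.2)
    m=avg(20,.02,'z%.4f'%z)
    if m[2]>-.15: break
for k in range(6):
    if abs(m[1])<.3: break
    y+=np.clip(m[1]/4.5e3,-.0004,.0004)
    ctrl.movel(tcp_for([.6342,y,z],6),tool(2.1,6),max_speed=.01); ctrl.pause(.2); m=avg(15,.02,'y%.5f'%y)
print(y,z)
for c in ['side','scene']:
    im,d=vision.grab_frame(c); cv2.imwrite(f'pics/{c}4.png',im); np.save(f'{c}4.npy',d)
a=cv2.imread('pics/side4.png')[100:260,140:300]; b=cv2.imread('pics/scene4.png')[130:290,220:380]
cv2.imwrite('pics/hung.png',cv2.resize(np.hstack([a,b]),(800,400),interpolation=2))
E
python3 k.py
```

```text
z0.2260 t24.29 F [ 0.399 -2.364 -1.207] M [-0.7582 -0.0849 -0.0076] sd [0.088 0.101 0.129 0.009 0.009 0.007]
z0.2230 t25.27 F [ 0.125 -3.906 -0.643] M [-1.0781 -0.0622 -0.0086] sd [0.121 0.089 0.122 0.01  0.006 0.006]
z0.2205 t26.21 F [ 0.149 -4.685 -0.022] M [-1.306  -0.0754 -0.0103] sd [0.114 0.122 0.112 0.006 0.006 0.005]
y0.04930 t26.91 F [ 0.288 -3.247  0.062] M [-1.0144 -0.1212 -0.0068] sd [0.151 0.124 0.103 0.012 0.005 0.009]
y0.04890 t27.61 F [ 0.603 -0.852 -0.255] M [-0.342  -0.159  -0.0226] sd [0.11  0.106 0.136 0.019 0.008 0.007]
y0.04871 t28.31 F [0.888 2.215 0.062] M [ 0.4028 -0.2103 -0.0266] sd [0.118 0.151 0.131 0.021 0.008 0.008]
y0.04911 t29.01 F [0.704 2.525 0.061] M [ 0.5177 -0.2069 -0.0276] sd [0.115 0.133 0.132 0.008 0.006 0.007]
y0.04951 t29.71 F [0.973 1.237 0.121] M [ 0.2036 -0.196  -0.021 ] sd [0.109 0.13  0.111 0.011 0.007 0.009]
y0.04979 t30.41 F [ 0.735 -0.706 -0.384] M [-0.3343 -0.1854 -0.0077] sd [0.081 0.123 0.115 0.012 0.005 0.008]
0.04978557184049409 0.2205
```

View pics/hung.png

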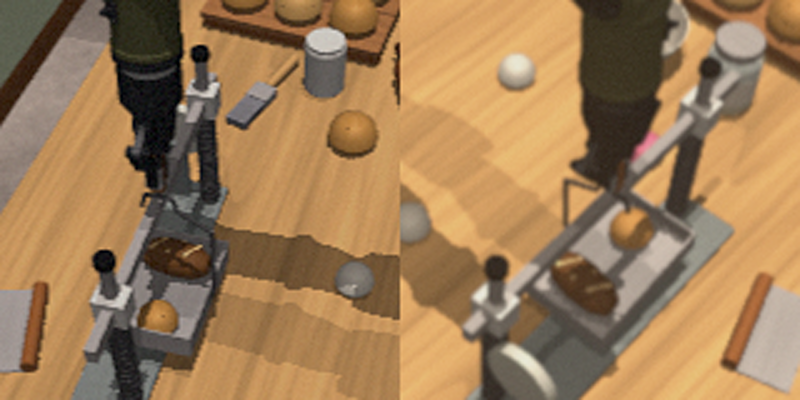

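```bash
cat > l.py <<'E'
from h import *
import sys
def panroll(k,hz,hy=.0495):
  for c in ['scene','side']:
    d=np.load(f'{c}{k}.npy'); P=cloud(c,d,np.ones(d.shape,bool))
    for roll in [6]:
        A=(Ro.from_euler('z',2.1,degrees=True)*Ro.from_euler('x',roll,degrees=True)).inv().apply(P-[.6342,hy,hz])+[0,0,.185]
        F=A[(abs(A[:,0])<.058)&(abs(A[:,1])<.086)&(A[:,2]<.02)&(A[:,2]>-.012)]
        for _ in range(5):
            C=np.c_[F[:,:2],np.ones(len(F))]; a=np.linalg.lstsq(C,F[:,2],rcond=None)[0]; F=F[abs(F[:,2]-C@a)<.004]
        print(k,c,len(F),'residual pitch/roll deg',np.degrees(a[:2]).round(2),'z0',a[2].round(4))
    B=P[(abs(P[:,0]-.636)<.02)&(abs(P[:,1]-.035)<.1)&(P[:,2]>.2)&(P[:,2]<.256)]; print(' bar top z',np.percentile(B[:,2],[50,90]))
if __name__=='__main__': panroll(3,.262); panroll(4,.2205)
E
python3 l.py
```

```text
3 scene 740 residual pitch/roll deg [0.   0.07] z0 0.002
 bar top z [0.2470954 0.2507844]
3 side 418 residual pitch/roll deg [0.27 0.48] z0 0.0032
 bar top z [0.24837588 0.25195032]
4 scene 741 residual pitch/roll deg [0.1  0.07] z0 0.0019
 bar top z [0.22151663 0.22609486]
4 side 419 residual pitch/roll deg [-0.17  0.6 ] z0 0.003
 bar top z [0.22276635 0.22745247]
```

The pan holds at 6.0–6.5° roll and the bar has sunk about 25 mm, so the scale carries the weight (residual Fz ≈ -0.1 N). Next I'll null the side force, relax the grip in stages, then release.

```bash
cat > m.py <<'E'
from h import *
ctrl.movel(tcp_for([.6345,.04965,.2203],6),tool(2.1,6),max_speed=.005); ctrl.pause(.2); avg(15,.02)
for f in (50,35,25,20):
    ctrl.close_gripper(f); ctrl.pause(.2); m=avg(12,.02,'grip%d'%f); st()
E
python3 m.py
```

```text
avg t31.21 F [-0.974 -2.214 -0.085] M [-0.6699  0.2143  0.0117] sd [0.149 0.112 0.12  0.007 0.012 0.008]
grip50 t31.82 F [-2.351 -2.942 -0.015] M [-0.8602  0.4567  0.0488] sd [0.175 0.119 0.101 0.008 0.009 0.004]
 t31.84 [0.6345 0.047  0.2444] F [-1.43 -3.88  0.04] M [-0.914  0.483  0.008] w0.0148
grip35 t32.44 F [-2.753 -3.561 -0.136] M [-1.0126  0.6239  0.0504] sd [0.137 0.114 0.162 0.01  0.011 0.006]
 t32.46 [0.6345 0.047  0.2444] F [-3.01 -4.07  0.03] M [-1.018  0.709  0.025] w0.0152
grip25 t33.06 F [-2.879 -3.941 -0.047] M [-1.1278  0.7123  0.0816] sd [0.169 0.176 0.156 0.007 0.008 0.007]
 t33.08 [0.6345 0.047  0.2445] F [-2.87 -3.49 -0.24] M [-1.145  0.753  0.058] w0.0150
grip20 t33.67 F [-2.913 -4.308 -0.022] M [-1.1432  0.7096  0.071 ] sd [0.109 0.151 0.205 0.009 0.008 0.01 ]
 t33.69 [0.6345 0.047  0.2444] F [-3.86 -4.01  0.78] M [-1.164  0.706  0.123] w0.0150
```

The forces creep at a fixed target, because the arm's integral action settles over about 1 s. My earlier nulling was too quick, so I'll redo it with longer settling.

```bash
cat > n.py <<'E'
from h import *
x,y=.6343,.0493
for k in range(5):
    ctrl.movel(tcp_for([x,y,.2203],6),tool(2.1,6),max_speed=.005); ctrl.pause(.8); m=avg(15,.02,'%.5f %.5f'%(x,y))
    if np.hypot(m[0],m[1])<.8 : break
    x+=np.clip(m[0]/1.2e4,-.0002,.0002); y+=np.clip(m[1]/1.5e4,-.0003,.0003)
st()
E
python3 n.py
```

```text
0.63430 0.04930 t34.98 F [-1.845 -2.018 -0.13 ] M [-0.6534  0.4302  0.0415] sd [0.127 0.111 0.135 0.009 0.008 0.005]
0.63415 0.04917 t36.27 F [ 0.095 -0.083 -0.23 ] M [-0.1199 -0.0261 -0.0142] sd [0.136 0.148 0.178 0.011 0.008 0.008]
 t36.29 [0.6343 0.0468 0.2445] F [-0.37  0.64 -0.36] M [-0.067 -0.056 -0.036] w0.0151
```

Side forces are nulled (under 0.3 N on every axis). Releasing now.

```bash
cat > o.py <<'E'
from h import *
avg(8,.02); ctrl.ungrasp(); avg(10,.02,'rel'); st()
for k in (5,6):
    for c in ['side','scene']:
        im,d=vision.grab_frame(c); cv2.imwrite(f'pics/{c}{k}.png',im); np.save(f'{c}{k}.npy',d)
    ctrl.pause(.4)
from l import panroll
panroll(5,.2203); panroll(6,.2203)
a=cv2.imread('pics/side6.png')[100:260,140:300]; b=cv2.imread('pics/scene6.png')[130:290,220:380]
cv2.imwrite('pics/rel.png',cv2.resize(np.hstack([a,b]),(800,400),interpolation=2))
E
python3 o.py
```

```text
avg t36.41 F [-0.011  0.527  0.011] M [-0.0654 -0.0804  0.0031] sd [0.178 0.181 0.116 0.01  0.008 0.013]
rel t37.26 F [0.268 0.164 0.076] M [-0.0887  0.0077 -0.0083] sd [0.172 0.153 0.13  0.013 0.009 0.005]
 t37.27 [0.6342 0.0466 0.2444] F [ 0.46 -0.36 -0.37] M [-0.113  0.018 -0.004] w0.0854
5 scene 745 residual pitch/roll deg [0.29 0.19] z0 0.0019
 bar top z [0.22164366 0.22682058]
5 side 421 residual pitch/roll deg [0.48 0.71] z0 0.003
 bar top z [0.22288687 0.22838115]
6 scene 749 residual pitch/roll deg [ 0.61 -0.05] z0 0.0018
 bar top z [0.22147153 0.22630314]
6 side 424 residual pitch/roll deg [0.43 0.92] z0 0.003
 bar top z [0.22311516 0.22902632]
```

View pics/rel.png

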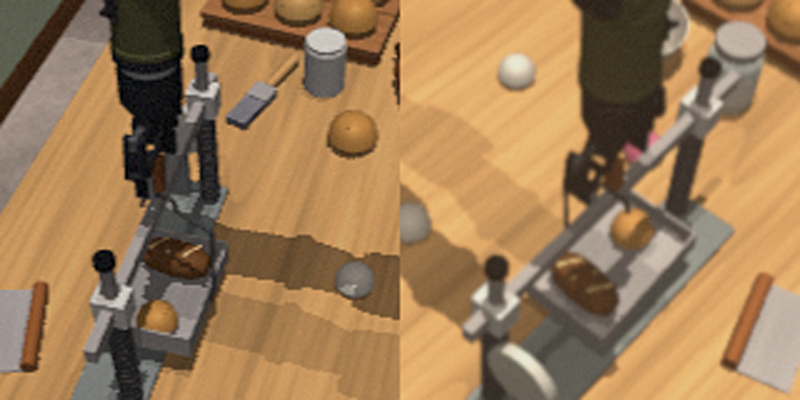

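The pan hangs free with the bread in it and moved less than 1° on release. I'll retreat along the tilted grip axis, check, and hand in.

```bash
cat > p.py <<'E'
from h import *
s=get_state(); p=np.array(s['tcp_pos']); ax=-R_of(s['eef_rot'])[:,2]
ctrl.movel(p+.09*ax,max_speed=.06); ctrl.movel(p+.16*ax,max_speed=.12); ctrl.pause(.5); st()
for c in ['side','scene']:
    im,d=vision.grab_frame(c); cv2.imwrite(f'pics/{c}7.png',im); np.save(f'{c}7.npy',d)
    a=cv2.imread(f'pics/{c}0.png')
from l import panroll
panroll(7,.2203)
cv2.imwrite('pics/fin.png',cv2.resize(np.hstack([cv2.imread('pics/side7.png')[60:360,100:360],cv2.imread('pics/scene7.png')[84:384,120:380]]),(800,460),interpolation=2))
E
python3 p.py
```

```text
t41.16 [0.6348 0.0299 0.4035] F [-0.95 -0.02 -0.15] M [-0.103 -0.037  0.024] w0.0852
7 scene 743 residual pitch/roll deg [0.44 0.38] z0 0.0018
 bar top z [0.22136127 0.22599101]
7 side 416 residual pitch/roll deg [0.26 0.68] z0 0.0029
 bar top z [0.22299769 0.23762186]
```

View pics/fin.png

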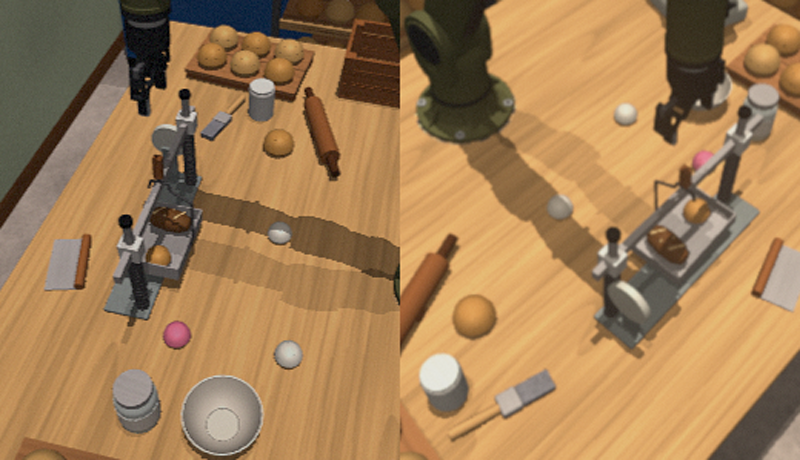

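The final view shows the pan hanging still on the bar, with the loaf and roll in it. The gripper is clear and the other things are where they were.

```bash
python3 -c "
from station import ticket; print(ticket.close_job())"
```

```text
the job is handed in; nothing more can be done
None
```

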